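# Twist the spice grinder's bayonet lid to its run mark and hold it there

### The arm

A 6-joint arm with a two-finger parallel gripper is mounted at the origin on the work surface. World frame = base frame: x ahead of the robot, y to its left, z up, the work surface at z = 0. Lengths are in m, angles in rad, forces in N, time in s.
With the tool pointing down it reaches from about 0.25 to 0.775 m from the base axis. Payload 4 kg.
Tool frame: the origin (TCP) lies at the very end of the fingers, on their centre line; the grasp point (between the pads) lies bot.hold_point_z behind it (bot.hold_point_z is the distance from the TCP to the grasp point, in m); z points along the fingers, y is the direction in which the jaws open and shut (so a half turn about z gives the same grasp; the last joint's range is limited). The gripper opens to 94 mm and grips with 3 to 60 N. Pads are 16 mm wide; open, the fingers measure 119 mm over their backs; the gripper's body (75 mm by 177 mm) begins 78 mm behind the grasp point.
Start: joints at [-1.287, 0.087, 1.371, -0, 1.684, -0.103], TCP at [0.207, -0.509, 0.169] pointing down, gripper open.
Joint ranges: [-3.1, 3.1], [-0.76, 2.03], [0.27, 2.55], [-1.08, 4.22], [0.17, 2.65], [-2.57, 2.57]. Speed limits (rad/s): [2.79, 2.79, 3.14, 3.14, 3.14, 3.14].

### API

Orientations are given as [roll, pitch, yaw] about the fixed x, y, z axes, in that order (R = Rz(yaw) Ry(pitch) Rx(roll)).
In Python, from station import bot gives the robot as it stands. The module is installed in compiled form; this text tells all that it offers.
- The arm moves only by the tool arm_command, never from a script. Its argument "plan" is a list of rows, each a list of 5 numbers: the closure in counts, from 0 (fully open) to 255 (shut), then the shift along the world's x, y, z in cm, then the turn about the world's z in rad. In form: [[fingers, x, y, z, twist], ...]. A call has 1 to 12 rows; each row shifts and turns the commanded pose from where the row before left it; what a row does not reach is not made up. A row lasts 1/10 s, in which the tool goes at most 50 mm and 8.59 degrees, less where a joint would pass 70% of its speed; a pose out of reach is approached as far as the arm can. A call is refused whole if a number of a shift passes 5 or a number of a turn 0.15, either way. A call with a gripper value outside its range is refused whole. The fingers move at their own pace and stop on an object; the grip force is fixed at half the most. Time passes only in rows, so rows that do not move let the fingers close. It gives the time, the measured TCP pose, the force and the opening at its end, in the units of the state.
- bot.sense(): the state, without advancing time (a new reading comes with each control period).
- bot.capture(name): name is "scene" or "top" or "wrist"; returns (picture, depth): 420x560x3 uint8, red, green, blue; 420x560 float32, m along the optical axis (not along the pixel's ray), 0 where there is no reading.
- bot.camera_params(name): a dict with "mtx" (3x3 intrinsics, pixels), "R" (3x3) and "t" (3): a world point X has camera coordinates R X + t. Camera axes: x right, y down, z forward; pixel columns grow to the right and rows downward; lengths in m; the calibration is good to about 2 mm. A picture is of the moment at which its call begins: read the wrist's pose just before it. camera_params takes no time and is no camera call; for the wrist camera it gives the pose at the moment of the call.
- bot.job_done(): hands the job in, once; it reports no verdict.
The state is a dict: "clock": time; "q": joint angles; "joint_vel": joint speeds; "effort": joint torques, N m; "ee_pos": TCP position; "ee_rot": TCP orientation; "wrist_force": force on the tool from outside, world axes, zero at the start; "moment": the same for the moment, N m; "finger_gap": finger opening in m.
Only numpy, scipy, OpenCV 4.12 (cv2) and the standard library are available. Lean on these libraries where they do the work, as an engineer would, in place of code of your own. Each camera call takes 0.05 s, during which the arm holds its last target. There are 200 camera calls.

### The job

Fit the loose bar-handled lid into the mouth of the spice grinder, its two tabs going down through the two notches until its flange lies on the rim, then twist it clockwise (seen from above) against its spring to the run rib, halfway to the lock. It springs back if let go, so finish while still gripping it there; never turn it on as far as the lock, and leave the other kitchenware where it is.

Things in the scene. Friction and masses are not known exactly. Their poses are not given: they have to be found in the camera images.
- lid: Grinder's bayonet lid, about 0.16 kg, standing on the board. Origin: centre of its underside, z up. White plug 56 mm across (foot chamfered to 49), z 0-22 mm; steel flange 86 mm across, z 22-30; black grip bar on top, 56 mm along x, 20 thick along y, z 30-58. Under the flange two tabs on the +x and -x sides, below the bar's ends: 12 mm wide, z 8-14, reaching 38 mm from the axis.
- lid_rim (a point): Centre of the underside of the lid's flange, 22 mm above lid's origin. Meets grinder_mouth when the lid is seated. A half turn about z gives the same lid. Small black ridges on the flange continue the bar's line outwards over the tabs.
- grinder: Spice grinder, fixed, 130 mm high: white base 124 mm across, steel cup 106 mm across, open on top. Origin: centre of its underside, z up. Its flat rim, 6 mm thick, leaves a mouth 61 mm across with two notches 18 mm wide on the +x and -x sides, reaching 41.5 mm from the axis. Black ribs on the rim's outer edge: a single broad one 45 deg clockwise of each notch is run, a thin pair at 90 deg is lock.
- grinder_mouth (a point): Centre of the mouth, level with the rim's top, 130 mm above the worktop. The lid drops 22 mm in when its x (bar, tabs) lies along the grinder's x, either way round, within about 0.08 rad and 2 mm; its flange then lies on the rim and the tabs can turn beneath it. The bar pointing at the broad ribs is run.
- run_ring (a joint): Sprung ring under the rim that the lid's tabs push round: rad, 0 at rest, growing clockwise from above. Run at 0.75; the lock takes hold from 1.2, stop at 1.5. The tabs have up to 0.1 rad of play, so it trails the lid's turn by up to 0.1 (bar 0.8 to 0.85 rad past the notches is run). The spring pushes back with 0.015 N m plus 0.15 N m per rad and turns a released lid back.
- board: Square teak rolling board, 220 x 220 x 22 mm, fixed. Origin: centre of its underside.
- brush: Pastry brush with wooden handle and red silicone head, 200 mm long along x, up to 14 mm high, lying on the board beside the lid; leave it. Origin: underside, near its middle.
- turner: Flat steel tava turner, 280 mm long, 64 mm wide blade, 6 mm high, on the worktop; leave it. Origin: underside near the middle.
- plates: Stack of two enamel plates 184 mm across, 22 mm high; leave it. Origin: centre of the underside.
- jar_cover: Plain round steel jar cover 90 mm across with a small round knob, 35 mm high, no tabs and no bar; not the grinder's lid, leave it. Origin: centre of the underside.
- tiffin: Steel tiffin carrier with three tiers and a clip handle, 122 mm across, 228 mm high; leave it. Origin: centre of the underside.
- tumbler: Steel tumbler 72 mm across, 100 mm high; leave it. Origin: centre of the underside.
Not all that is in view belongs to the job. What is shaped like the lid but pink is not meant.

How it is judged:
By the outcome, as a careful person would: the job done as asked, in the order asked, and still so for the second after the job is handed in, while the arm keeps its last pose, push and grip.
It also fails if it takes over 35 s, if anything falls off the work surface, if the arm or the gripper's body presses on something with over 40 N, if the wrist force passes 120 N, or if a joint passes its speed limit or range.

## Working session

There is one attempt and no reset: what is moved stays moved. The work goes in short steps, Python scripts to look and compute and a tool call to move; the robot and the scene stay as the last step left them, time stands still between calls to the robot, and variables do not carry over. Pictures are saved under pics/ and viewed, about 8 in all and at most 12, crops included, and the job is handed in when it is done.

Besides the shell and the picture viewer there is one more tool, called after "Emit:" as a command line: name --pt "numbers of a row" for each row, then --argument value for the rest. arm_command: Moves the arm, as the interface text tells. Its arguments: {"type":"object","properties":{"plan":{"type":"array","items":{"type":"array","items":{"type":"number"}}}},"required":["plan"]}

```bash
mkdir -p pics; cat > h.py <<'E'
import numpy as np, cv2
from station import bot
def cap(n,save=None):
    c=bot.camera_params(n); p,d=bot.capture(n)
    if save: cv2.imwrite('pics/'+save+'.png',p[:,:,::-1]); np.savez('pics/'+save,p=p,d=d,**c)
    return p,d,c
def load(s):
    z=np.load('pics/'+s+'.npz'); return z['p'],z['d'],{k:z[k] for k in('mtx','R','t')}
def ray(c,u,v):
    C=-c['R'].T@c['t']; r=c['R'].T@np.linalg.inv(c['mtx'])@np.array([u,v,1.]); return C,r
def onplane(c,u,v,z):
    C,r=ray(c,u,v); return C+r*(z-C[2])/r[2]
def cloud(c,d):
    v,u=np.mgrid[:d.shape[0],:d.shape[1]]
    P=np.stack([u*d,v*d,d],-1)@np.linalg.inv(c['mtx']).T
    return (P-c['t'])@c['R']
def proj(c,X):
    x=c['mtx']@(c['R']@np.asarray(X)+c['t']); return x[:2]/x[2]
E
python3 - <<'E'
from h import *
s=bot.sense(); print({k:np.round(v,3) for k,v in s.items()}, bot.hold_point_z)
a=cap('top','top1')[0]; b=cap('scene','scene1')[0]
for n in('top','scene'):
    c=bot.camera_params(n); print(n,-c['R'].T@c['t'],c['R'][2])
E
```

```text
{'clock': np.float64(0.0), 'q': array([-1.287,  0.088,  1.372, -0.   ,  1.684, -0.103]), 'joint_vel': array([ 0.001, -0.001, -0.001, -0.   , -0.   ,  0.   ]), 'effort': array([ 0.0000e+00, -3.4018e+01, -3.0243e+01,  7.2000e-02,  3.3000e-02,
       -0.0000e+00]), 'ee_pos': array([ 0.207, -0.509,  0.168]), 'ee_rot': array([-3.139, -0.   ,  0.387]), 'wrist_force': array([-0.13 , -0.296,  0.007]), 'moment': array([-0.   , -0.087,  0.   ]), 'finger_gap': np.float64(0.094)} 0.0188
top [0.27848145 0.1129281  1.51039601] [ 0.17661158  0.02406853 -0.98398631]
scene [0.87861835 0.64374071 1.16872644] [-0.28112553 -0.41886051 -0.8634375 ]
```

View pics/top1.png

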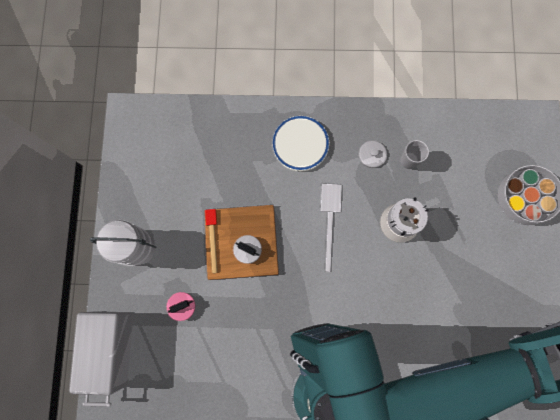

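View pics/scene1.png

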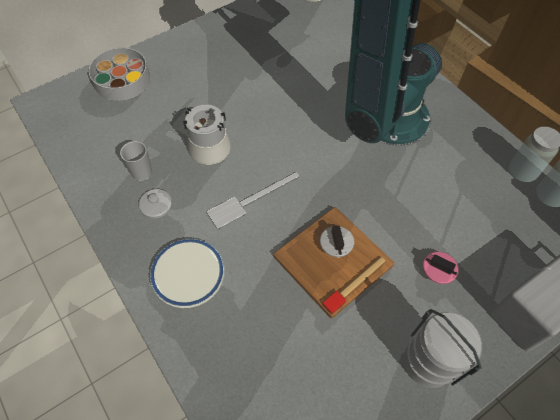

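The top view shows the lid on the board at about (247,249), the bar tilted, and the brush to its left. The grinder is at about (407,217) and the pink decoy at (180,307). The scene view shows the lid at (337,240) and the grinder at (207,120). Next I measure both from both views.

```bash
cat > m.py <<'E'
from h import *
for s,lid,gr in(('top1',(247,249),(407,217)),('scene1',(337,240),(206,120))):
    p,d,c=load(s); P=cloud(c,d); g=p.max(2)
    u,v=lid
    m=np.zeros(g.shape,np.uint8); m[v-22:v+22,u-22:u+22]=(g[v-22:v+22,u-22:u+22]<60)
    Q=P[m>0]; print(s,'bar n',m.sum(),'z pct',np.percentile(Q[:,2],[10,50,90]).round(4))
    T=Q[Q[:,2]>0.070]; print(' bar top pts',len(T),'ctr',T.mean(0).round(4)); 
    (cx,cy),(w,h),a=cv2.minAreaRect((T[:,:2]*1e4).astype(np.float32)); print(' rect',cx/1e4,cy/1e4,w,h,a)
    R=P[v-30:v+30,u-30:u+30].reshape(-1,3); F=R[(R[:,2]>.046)&(R[:,2]<.057)]
    (x,y),r=cv2.minEnclosingCircle((F[:,:2]*1e3).astype(np.float32)); print(' flange',x,y,r,np.median(F[:,2]),len(F))
    R=P[max(v-45,0):v+45,u-45:u+45].reshape(-1,3); F=R[(R[:,2]>.12)&(R[:,2]<.14)]
    u,v=gr; R=P[v-35:v+35,u-35:u+35].reshape(-1,3); F=R[(R[:,2]>.124)&(R[:,2]<.14)]
    (x,y),r=cv2.minEnclosingCircle((F[:,:2]*1e3).astype(np.float32)); print(' rim',x,y,r,np.median(F[:,2]),len(F))
    im=p[:,:,::-1]
    for n,(u,v) in(('g',gr),('l',lid)):
        cv2.imwrite(f'pics/{s}_{n}.png',cv2.resize(im[v-35:v+35,u-35:u+35],(400,400),interpolation=cv2.INTER_CUBIC))
A=np.hstack([cv2.imread(f'pics/{s}_{n}.png') for s,n in(('top1','g'),('scene1','g'))])
cv2.imwrite('pics/A.png',A)
E
python3 m.py
```

```text
top1 bar n 120 z pct [0.0716 0.0779 0.0821]
 bar top pts 110 ctr [0.4257 0.2515 0.0781]
 rect 0.426260546875 0.2521751953125 541.2907104492188 174.77481079101562 64.52816772460938
 flange 426.86962890625 252.62667846679688 42.8902587890625 0.05106900081039068 432
 rim 527.92333984375 -219.99476623535156 58.18873977661133 0.12827578918388227 612
scene1 bar n 210 z pct [0.0621 0.0789 0.0827]
 bar top pts 174 ctr [0.4346 0.2571 0.0855]
 rect 0.63840107421875 0.44568203125 6217.0732421875 347.310791015625 42.70296096801758
 flange 430.7504577636719 252.6842498779297 44.17905807495117 0.05230851643103784 595
 rim 529.6089477539062 -219.36593627929688 58.61344909667969 0.1303451641115241 669
```

View pics/A.png

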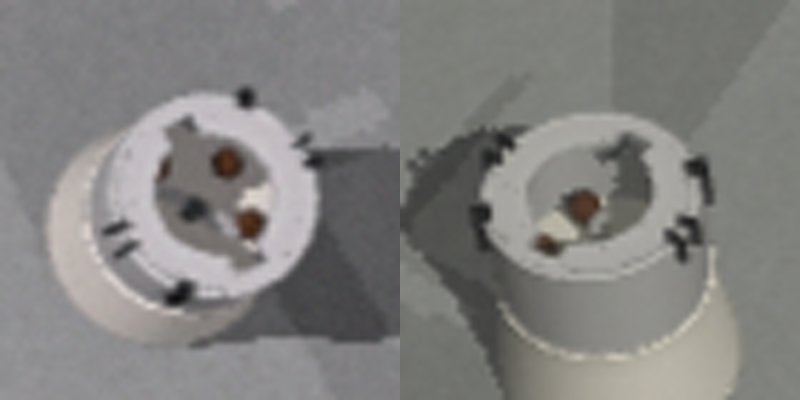

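The crops show the mouth notches at about (183,128) and (247,260) in the left crop, with the broad ribs clockwise of them at (245,97) and (180,292). I compute the yaws from these.

```bash
python3 - <<'E'
from h import *
def px(gr,x,y): return gr[0]-35+(x+.5)/5.714-.5, gr[1]-35+(y+.5)/5.714-.5
p,d,c=load('top1')
def pr(s,z,gr,*pp):
    c=load(s)[2]; q=[onplane(c,*px(gr,*a),z)[:2] for a in pp]; dl=q[1]-q[0]; print(s,np.round((q[0]+q[1])/2,4),'dist',np.linalg.norm(dl).round(4),'yaw',np.arctan2(dl[1],dl[0]))
pr('top1',.13,(407,217),(183,128),(247,260)); pr('top1',.13,(407,217),(245,97),(180,292))
pr('scene1',.13,(206,120),(632,142),(538,244)) if 0 else pr('scene1',.13,(206,120),(632-400,142),(545-400,240))
pr('scene1',.13,(206,120),(695-400,165),(482-400,212))
# bar from scene & top : PCA of dark top pixels
for s,(u,v) in(('top1',(247,249)),('scene1',(337,240))):
    p,d,c=load(s); P=cloud(c,d); g=p.max(2); m=np.zeros(g.shape,bool); m[v-18:v+18,u-18:u+18]=g[v-18:v+18,u-18:u+18]<60
    m&=(P[:,:,2]>.074)&(P[:,:,2]<.09); Q=P[m][:,:2]; w,V=np.linalg.eigh(np.cov(Q.T)); print(s,len(Q),Q.mean(0),np.arctan2(V[1,1],V[0,1]),np.sqrt(12*w))
E
```

```text
top1 [ 0.5259 -0.2201] dist 0.0738 yaw -2.711009618155256
top1 [ 0.5258 -0.219 ] dist 0.1066 yaw 2.810103024477355
scene1 [ 0.5278 -0.2223] dist 0.0715 yaw 0.4229395703499022
scene1 [ 0.5272 -0.2234] dist 0.104 yaw -0.3184104294775519
top1 103 [0.42601566 0.25181559] 1.1397496106336276 [0.01796655 0.05362077]
scene1 158 [0.43115139 0.25390808] 1.1310780756645733 [0.01940795 0.05636152]
```

Emit:
arm_command --pt "0 2.8 2.8 1.3 0" --pt "0 2.8 2.8 1.3 0" --pt "0 2.8 2.8 1.3 0" --pt "0 2.8 2.8 1.3 0" --pt "0 2.8 2.8 1.3 0" --pt "0 2.8 2.8 1.3 0" --pt "0 2.8 2.8 1.3 0" --pt "0 2.8 2.8 1.3 0" --pt "0 2.8 2.8 1.3 0" --pt "0 2.8 2.8 1.3 0" --pt "0 0 0 0 0" --pt "0 0 0 0 0"

```text
clock: 1.3
ee_pos: [0.4876, -0.229, 0.2985]
ee_rot: [-3.141, 0.001, 0.388]
wrist_force: [0.2, 0.0, -0.3]
finger_gap: 0.0942
```

```bash
python3 - <<'E'
from h import *
s=bot.sense(); print(s['clock'],s['ee_pos'],s['ee_rot'])
p,d,c=cap('wrist','w1'); C=-c['R'].T@c['t']; print(C,c['R'][2],c['R'][0]); print(proj(c,[.527,-.221,.13]), proj(c,s['ee_pos']))
E
```

```text
1.3 [ 0.4876081  -0.2289972   0.29849256] [-3.14136354e+00  1.14047716e-03  3.88474688e-01]
[ 0.54822534 -0.20420047  0.51551472] [-0.20994826 -0.08537027 -0.97397826] [ 3.77747906e-01 -9.25908444e-01 -2.69473772e-04]
[286.63120396 147.97318158] [279.47045238 231.40394688]
```

View pics/w1.png

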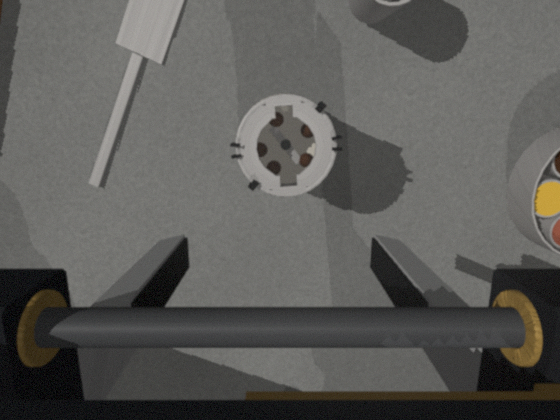

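The wrist view is clear: the mouth centre is near (286,146), with notches at (284,111) and (289,181), and broad ribs at (321,107) and (254,185). I take a second view after a shift.

Emit:
arm_command --pt "0 -0.7 4.5 -0.5 0" --pt "0 -0.7 4.5 -0.5 0" --pt "0 -0.7 4.5 -0.5 0" --pt "0 0 0 0 0"

```text
clock: 1.75
ee_pos: [0.4645, -0.0915, 0.2835]
ee_rot: [-3.14, 0.0, 0.39]
wrist_force: [-0.4, -0.4, 0.2]
finger_gap: 0.094
```

```bash
cat > gr.py <<'E'
from h import *
import sys
def an(s,G=(.527,-.221,.13)):
    p,d,c=load(s); P=cloud(c,d); q=proj(c,G); print(s,'pred',q)
    D=np.hypot(P[...,0]-G[0],P[...,1]-G[1])
    rim=(P[...,2]>.122)&(P[...,2]<.14)&(D<.07); g=p.max(2).astype(int)
    ribs=rim&(g<70)&(D>.045)
    steel=(rim&~ribs).astype(np.uint8)
    print(' z',np.median(P[steel>0][:,2]))
    cs,h=cv2.findContours(steel,cv2.RETR_CCOMP,cv2.CHAIN_APPROX_NONE); o=max(cs,key=cv2.contourArea)
    W=np.array([onplane(c,u,v,.13)[:2] for u,v in cv2.convexHull(o)[:,0]])
    (x,y),r=cv2.minEnclosingCircle((W*1e3).astype(np.float32)); print(' outer circle',x,y,r)
    n,l,st,ct=cv2.connectedComponentsWithStats(ribs.astype(np.uint8),connectivity=8)
    for i in range(1,n):
        if st[i,4]>=4:
            w=onplane(c,*ct[i],.13)[:2]-G[:2]; print(' rib',st[i,4],ct[i].round(1),'ang',np.arctan2(w[1],w[0]).round(3),'r',np.hypot(*w).round(4),(w+G[:2]).round(4))
    inn=[k for k,hh in zip(cs,h[0]) if hh[3]>=0]; k=max(inn,key=cv2.contourArea)
    W=np.array([onplane(c,u,v,.13)[:2] for u,v in k[:,0]]); w=W-(x/1e3,y/1e3); rr=np.hypot(*w.T); a=np.arctan2(w[:,1],w[:,0])
    for sgn in(1,-1):
        t=(rr>.035)&(np.cos(a-.45)*sgn>.5); print(' notch',sgn,t.sum(),W[t].mean(0).round(4), np.arctan2(*(sgn*w[t].mean(0))[::-1]).round(3),rr[t].max())
    f=rr<.034; A=np.c_[2*W[f],np.ones(f.sum())]; s_=np.linalg.lstsq(A,(W[f]**2).sum(1),rcond=None)[0]; print(' mouth',s_[:2],np.sqrt(s_[2]+s_[0]**2+s_[1]**2))
if __name__=='__main__':
    cap('wrist','w2')
    an('w1');an('w2')
E
python3 gr.py
```

```text
w1 pred [286.63120396 147.97318158]
 z 0.13086727900811634
 outer circle 529.1394653320312 -218.43304443359375 54.06399154663086
 rib 65 [320.4 106.6] ang -0.299 r 0.0536 [ 0.5782 -0.2368]
 rib 32 [337.4 137. ] ang -0.973 r 0.0535 [ 0.5571 -0.2652]
 rib 22 [234.6 144.5] ang 1.892 r 0.054 [ 0.5099 -0.1697]
 rib 34 [337.9 148.7] ang -1.197 r 0.0532 [ 0.5464 -0.2706]
 rib 23 [235.8 155.9] ang 2.112 r 0.0537 [ 0.4994 -0.175 ]
 rib 59 [253.  184.9] ang 2.787 r 0.0526 [ 0.4777 -0.2028]
 notch 1 32 [ 0.5644 -0.2021] 0.434 0.041616156949654357
 notch -1 31 [ 0.4935 -0.2371] 0.482 0.04348567325591533
 mouth [ 0.52871431 -0.21947976] 0.03103914905811431
w2 pred [420.77034295 179.70926842]
 z 0.13076097060228614
 outer circle 528.08740234375 -217.71571350097656 54.18330764770508
 rib 102 [459.8 138.2] ang -0.311 r 0.0543 [ 0.5787 -0.2376]
 rib 49 [473.9 169.2] ang -0.981 r 0.0538 [ 0.5569 -0.2657]
 rib 37 [367.4 176.2] ang 1.895 r 0.0546 [ 0.5096 -0.1693]
 rib 40 [473.7 180.7] ang -1.201 r 0.0539 [ 0.5465 -0.2713]
 rib 43 [368.  187.8] ang 2.117 r 0.0539 [ 0.499  -0.1749]
 rib 86 [383.4 216.5] ang 2.788 r 0.0525 [ 0.4778 -0.2028]
 notch 1 28 [ 0.5639 -0.2014] 0.428 0.04216089941082457
 notch -1 27 [ 0.4931 -0.2362] 0.487 0.04206766102604439
 mouth [ 0.5282124  -0.21861708] 0.03041415807866879
```

Grinder from both views: centre (0.528, -0.220), rim z 0.131, notch yaw 0.459 rad, with ribs and notches agreeing. Next is the lid.

Emit:
arm_command --pt "0 -0.6 4 -0.5 0.093" --pt "0 -0.6 4 -0.5 0.093" --pt "0 -0.6 4 -0.5 0.093" --pt "0 -0.6 4 -0.5 0.093" --pt "0 -0.6 4 -0.5 0.093" --pt "0 -0.6 4 -0.5 0.093" --pt "0 -0.6 4 -0.5 0.093" --pt "0 -0.6 4 -0.5 0.093" --pt "0 0 0 0 0" --pt "0 0 0 0 0"

```text
clock: 2.8
ee_pos: [0.4191, 0.2243, 0.2432]
ee_rot: [-3.141, 0.002, 1.129]
wrist_force: [-0.7, -0.6, -0.1]
finger_gap: 0.0944
```

```bash
cat > lid.py <<'E'
from h import *
def lid(s,G=(.428,.2525)):
    p,d,c=load(s); P=cloud(c,d); g=p.max(2).astype(int); D=np.hypot(P[...,0]-G[0],P[...,1]-G[1])
    m=(P[...,2]>.073)&(P[...,2]<.09)&(D<.05); Z=np.median(P[m][:,2])
    cs,_=cv2.findContours(m.astype(np.uint8),0,1); k=max(cs,key=cv2.contourArea)
    W=np.array([onplane(c,u,v,Z)[:2] for u,v in k[:,0]]); (x,y),(w,h),a=cv2.minAreaRect((W*1e3).astype(np.float32))
    if w<h: a+=90
    print(s,'bar z',Z,'rect',x,y,w,h,'yaw',np.radians(a))
    f=(P[...,2]>.046)&(P[...,2]<.09)&(D<.06); fz=np.median(P[(P[...,2]>.046)&(P[...,2]<.058)&(D<.05)][:,2])
    cs,_=cv2.findContours(((P[...,2]>.046)&(P[...,2]<.058)&(D<.055)).astype(np.uint8),0,1); k=max(cs,key=cv2.contourArea)
    W=np.array([onplane(c,u,v,fz)[:2] for u,v in cv2.convexHull(k)[:,0]]); print(' flange z',fz,cv2.minEnclosingCircle((W*1e3).astype(np.float32)))
    b=m&(g<70); Q=np.array([onplane(c,u,v,Z)[:2] for v,u in np.argwhere(m)]); w,V=np.linalg.eigh(np.cov(Q.T)); print(' pca',Q.mean(0),np.arctan2(V[1,1],V[0,1]),np.sqrt(12*w))
    bd=P[(P[...,2]>.015)&(P[...,2]<.03)&(D<.1)]; print(' board z',np.median(bd[:,2]))
if __name__=='__main__':
    s=bot.sense(); print(s['clock'],s['ee_pos'],s['ee_rot'])
    cap('wrist','w3'); lid('w3')
E
python3 lid.py
```

```text
2.8 [0.41911897 0.22433874 0.2432368 ] [-3.14149770e+00  1.97785244e-03  1.12901014e+00]
w3 bar z 0.08107411870412111 rect 429.0871887207031 254.00634765625 55.25392532348633 19.651851654052734 yaw 1.1196981171323699
 flange z 0.05318999495814282 ((428.9884948730469, 253.95648193359375), 42.7098274230957)
 pca [0.42919281 0.25460179] 1.1129358086643002 [0.02004935 0.05515413]
 board z 0.023544793086651597
```

View pics/w3.png

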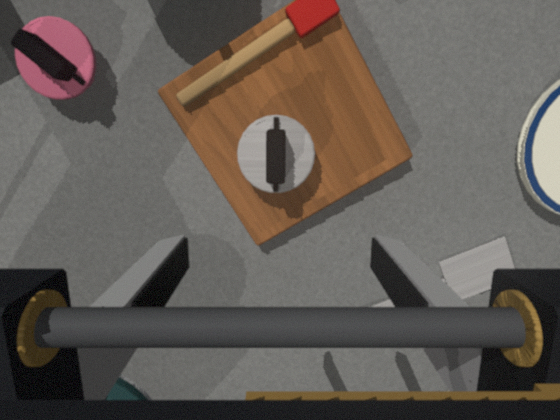

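The wrist view shows the lid at (276,154) with the bar nearly vertical in the image, clear of the brush. Its centre is (0.429, 0.254), yaw about 1.118, bar top z 0.081. I go over it, look again from a lower pose, then grip.

Emit:
arm_command --pt "0 0.5 1.5 -3 -0.01" --pt "0 0.5 1.5 -3 0" --pt "0 0 0 -3 0" --pt "0 0 0 0 0" --pt "0 0 0 0 0"

```text
clock: 3.35
ee_pos: [0.4292, 0.254, 0.1544]
ee_rot: [3.141, 0.001, 1.118]
wrist_force: [0.1, -0.2, 0.1]
finger_gap: 0.0936
```

```bash
sed -i "s/'w3'/'w4'/g" lid.py; python3 lid.py
```

```text
3.35 [0.42921153 0.25396982 0.15444446] [3.14136644e+00 5.64778619e-04 1.11766790e+00]
w4 bar z 0.08111679531555105 rect 429.4145202636719 254.7705078125 55.683128356933594 19.368762969970703 yaw 1.1090093203602551
 flange z 0.05319475095795412 ((429.1927490234375, 254.30514526367188), 42.854270935058594)
 pca [0.42947442 0.25529203] 1.1060066233569787 [0.01956911 0.05567144]
 board z 0.02354183564146278
```

Emit:
arm_command --pt "0 0 0.05 -4 -0.008" --pt "0 0 0 -3.5 0" --pt "0 0 0 -2.3 0" --pt "0 0 0 0 0" --pt "255 0 0 0 0" --pt "255 0 0 0 0" --pt "255 0 0 0 0" --pt "255 0 0 0 0" --pt "255 0 0 0 0" --pt "255 0 0 0 0"

```text
clock: 4.4
ee_pos: [0.4286, 0.2562, 0.0563]
ee_rot: [3.141, -0.0, 1.113]
wrist_force: [0.3, -0.1, 0.4]
finger_gap: 0.0494
```

Emit:
arm_command --pt "255 0 0 0 0" --pt "255 0 0 0 0" --pt "255 0 0 0 0" --pt "255 0 0 0 0" --pt "255 0 0 0 0" --pt "255 0 0 0 0"

```text
clock: 5.0
ee_pos: [0.4285, 0.2561, 0.056]
ee_rot: [3.142, 0.0, 1.113]
wrist_force: [0.4, 0.1, 0.3]
finger_gap: 0.0019
```

The fingers closed to 1.9 mm, so the bar isn't between them. I look.

```bash
python3 - <<'E'
from h import *
s=bot.sense(); print(s['clock'],s['ee_pos'],s['ee_rot'],s['finger_gap'],s['wrist_force'])
p,d,c=cap('wrist','w5'); t,_,ct=cap('scene','s5')
cv2.imwrite('pics/B.png',np.hstack([p,cv2.resize(t[160:320,230:390],(420,420))])[:,:,::-1][:, :])
im=cv2.imread('pics/B.png'); cv2.imwrite('pics/B.png',cv2.resize(im,(800,343)))
E
```

```text
5.0 [0.42846679 0.25609815 0.05599361] [3.14153326e+00 3.40258906e-05 1.11279988e+00] 0.0018672061181491336 [0.35395334 0.05837504 0.2944983 ]
```

View pics/B.png

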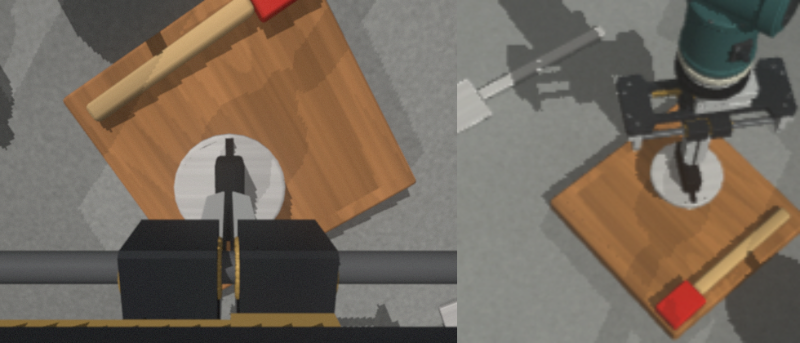

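The wrist view shows the lid still upright with the bar at about (230,175). The fingers look closed against or behind its near end. I measure this with depth.

```bash
python3 - <<'E'
from h import *
for s in('w5','s5','w4'):
    p,d,c=load(s); P=cloud(c,d); D=np.hypot(P[...,0]-.429,P[...,1]-.2545); g=p.max(2).astype(int)
    f=(P[...,2]>.048)&(P[...,2]<.057)&(D<.055); W=P[f]
    hull=cv2.convexHull((W[:,:2]*1e3).astype(np.float32)); print(s,'flange',len(W),cv2.minEnclosingCircle(hull))
    a=1.11; ex=np.array([np.cos(a),np.sin(a)]); ey=np.array([-ex[1],ex[0]])
    for lo,hi in((.057,.066),(.066,.074),(.074,.084),(.084,.1),(.1,.12)):
        m=(P[...,2]>lo)&(P[...,2]<hi)&(D<.06); Q=(P[m][:,:2]-(.429,.2545)); 
        if len(Q)>3: print('  z',lo,len(Q),'along',np.percentile(Q@ex,[5,50,95]).round(4),'across',np.percentile(Q@ey,[5,50,95]).round(4),'bright',np.median(g[m]))
p,d,c=load('w5'); im=p[150:330,180:380,::-1]; cv2.imwrite('pics/C.png',cv2.resize(im,(660,594),interpolation=cv2.INTER_CUBIC))
E
```

```text
w5 flange 8364 ((428.7884216308594, 253.82215881347656), 42.968875885009766)
  z 0.057 104 along [0.0263 0.0271 0.0368] across [-0.0081  0.0002  0.0085] bright 55.5
  z 0.066 83 along [0.0263 0.0271 0.0274] across [-0.0081  0.0002  0.0086] bright 50.0
  z 0.074 1673 along [-0.0146  0.0158  0.0267] across [-0.0085  0.0007  0.0089] bright 51.0
  z 0.084 90 along [0.0093 0.0109 0.0113] across [-0.0066  0.0011  0.0078] bright 130.0
  z 0.1 720 along [0.0094 0.0109 0.0113] across [-0.0105 -0.      0.0127] bright 147.0
s5 flange 543 ((430.30706787109375, 252.89247131347656), 43.957969665527344)
  z 0.057 35 along [-0.0199  0.0246  0.0354] across [-0.023  -0.0088  0.0118] bright 62.0
  z 0.066 19 along [-0.016   0.0216  0.0267] across [-0.0114 -0.0105  0.0057] bright 48.0
  z 0.074 101 along [-0.0222  0.0121  0.0263] across [-0.0113 -0.0041  0.0072] bright 49.0
  z 0.084 10 along [0.0071 0.0098 0.0213] across [-0.0095 -0.0034  0.0024] bright 92.0
  z 0.1 44 along [-0.0046  0.0094  0.0114] across [-0.0127 -0.0021  0.0111] bright 146.5
w4 flange 5406 ((428.65313720703125, 253.75880432128906), 43.08510971069336)
  z 0.057 39 along [-0.038   0.0273  0.0363] across [-0.0077 -0.001   0.0076] bright 74.0
  z 0.066 36 along [0.0262 0.0272 0.0274] across [-0.0077 -0.0001  0.0089] bright 49.0
  z 0.074 1622 along [-0.0247  0.0013  0.0251] across [-0.009  -0.0002  0.0087] bright 47.0
```

View pics/C.png

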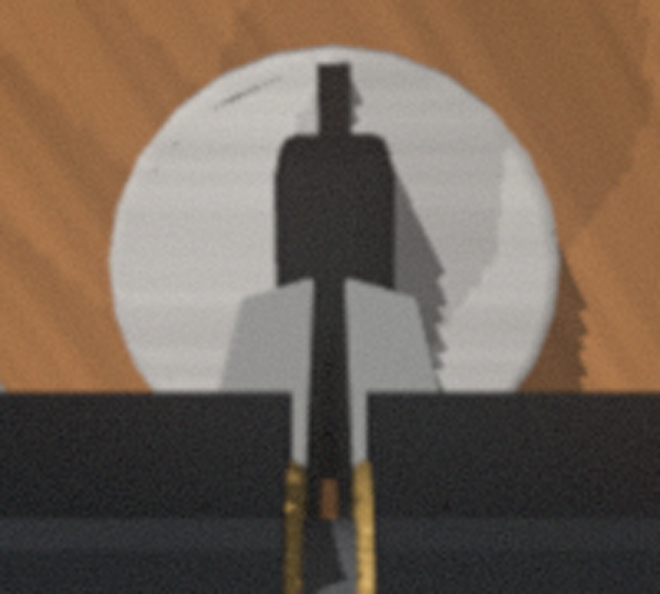

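The fingers have closed above the bar: they overlie its top, and depth shows no finger points below about z 0.084, although the reported TCP is 0.056. I measure the real fingertip height.

```bash
python3 - <<'E'
from h import *
p,d,c=load('w5'); P=cloud(c,d); print(c['mtx'])
a=1.113; ex=np.array([np.cos(a),np.sin(a)]); ey=np.array([-ex[1],ex[0]]); Q=(P[...,:2]-(.429,.2545)); al=Q@ex; ac=Q@ey
m=(P[...,2]>.083)&(np.hypot(al,ac)<.05)&(d>0)
for lo in np.arange(.081,.14,.004):
    k=m&(P[...,2]>=lo)&(P[...,2]<lo+.004)
    if k.sum()>2: print(round(lo,3),k.sum(),'al',al[k].min().round(4),al[k].max().round(4),'ac',ac[k].min().round(4),ac[k].max().round(4), 'inner',np.abs(ac[k]).min().round(4))
# same, tips in open picture w3/w4
for s,tp in(('w3',(.4191,.2243,.2432)),('w4',(.4292,.254,.1544)),('w1',(.4876,-.229,.2985))):
    p,d,c=load(s); P=cloud(c,d); k=np.zeros(d.shape,bool); k[225:300,150:420]=1; k&=(d>0)&(P[...,2]>tp[2]-.02)
    print(s,'lowest finger z - tcp z',np.percentile(P[k][:,2],[0,1,5])-tp[2],k.sum(), 'u,v of low',np.argwhere(k&(P[...,2]<np.percentile(P[k][:,2],1)))[:3])
s=bot.sense(); print(s['q'])
p,d,c=load('s5'); P=cloud(c,d); D=np.hypot(P[...,0]-.429,P[...,1]-.2545)
E
```

```text
[[367.12497468   0.         279.27578521]
 [  0.         367.12497468 207.70583786]
 [  0.           0.           1.        ]]
0.093 38 al 0.0093 0.0113 ac -0.0058 0.0073 inner 0.0002
0.097 77 al 0.0092 0.0114 ac -0.0086 0.0102 inner 0.0002
0.101 124 al 0.0092 0.0114 ac -0.0117 0.0138 inner 0.0002
0.105 132 al 0.0091 0.0115 ac -0.0119 0.0141 inner 0.0001
0.109 143 al 0.0093 0.0114 ac -0.0118 0.0138 inner 0.0001
0.113 164 al 0.0089 0.0115 ac -0.012 0.0141 inner 0.0001
0.117 166 al 0.009 0.0114 ac -0.012 0.0142 inner 0.0
0.121 191 al 0.0091 0.0118 ac -0.012 0.0141 inner 0.0
0.125 199 al 0.0091 0.0116 ac -0.0121 0.0142 inner 0.0
0.129 220 al 0.0091 0.0115 ac -0.0121 0.0144 inner 0.0
0.133 265 al -0.0039 0.0116 ac -0.0119 0.0141 inner 0.0001
0.137 135 al -0.0055 0.0116 ac -0.0117 0.0139 inner 0.0001
w3 lowest finger z - tcp z [0.03688179 0.03898374 0.04285637] 4558 u,v of low [[235 181]
 [235 183]
 [235 184]]
w4 lowest finger z - tcp z [0.03664323 0.0391293  0.04269156] 4556 u,v of low [[235 179]
 [235 180]
 [235 375]]
w1 lowest finger z - tcp z [0.0367232  0.03869761 0.04261655] 4554 u,v of low [[235 179]
 [235 180]
 [235 182]]
[ 4.25181229e-01  2.52099675e-02  1.66253119e+00 -5.16451862e-05
  1.45385557e+00  8.83200848e-01]
```

Three open-finger views and this one all put the true fingertips about 36.5 mm above the reported TCP, which fits the closing on nothing. The lid is undisturbed. I open partway, go down 3.6 cm and check before gripping.

Emit:
arm_command --pt "90 0 -0.2 0 0" --pt "90 0 0 0 0" --pt "90 0 0 0 0" --pt "90 0 0 0 0" --pt "90 0 0 0 0" --pt "90 0 0 0 0" --pt "90 0 0 -1.2 0" --pt "90 0 0 -1.2 0" --pt "90 0 0 -0.7 0" --pt "90 0 0 -0.5 0" --pt "90 0 0 0 0"

```text
clock: 6.2
ee_pos: [0.4276, 0.2537, 0.0186]
ee_rot: [-3.14, 0.002, 1.113]
wrist_force: [0.2, 0.1, 0.4]
finger_gap: 0.0606
```

```bash
python3 - <<'E'
from h import *
s=bot.sense(); print(s['clock'],s['ee_pos'],s['finger_gap'],s['wrist_force'])
p,d,c=cap('wrist','w6'); P=cloud(c,d)
a=1.113; ex=np.array([np.cos(a),np.sin(a)]); ey=np.array([-ex[1],ex[0]]); Q=(P[...,:2]-(.4288,.2539)); al=Q@ex; ac=Q@ey
m=(np.abs(ac)>.018)&(np.abs(ac)<.055)&(P[...,2]>.0545)&(P[...,2]<.13)&(np.abs(al)<.02)&(d>0)
for sg in(1,-1):
    k=m&(ac*sg>0); print(sg,k.sum(),P[k][:,2].min(),np.percentile(P[k][:,2],5),'ac',np.percentile(ac[k],[2,98]),'al',np.percentile(al[k],[2,98]))
cv2.imwrite('pics/D.png',cv2.resize(p[130:340,140:420,::-1],(700,525)))
E
```

```text
6.2 [0.42756221 0.25370969 0.01860051] 0.06062919876290019 [0.16616444 0.14421823 0.38233497]
1 3290 0.0545006446053701 0.06235442054096837 ac [0.03094629 0.04282152] al [-0.00752964  0.00975487]
-1 3295 0.05450642460248144 0.06232746491800819 ac [-0.04117679 -0.02937172] al [-0.0075517   0.00964462]
```

View pics/D.png

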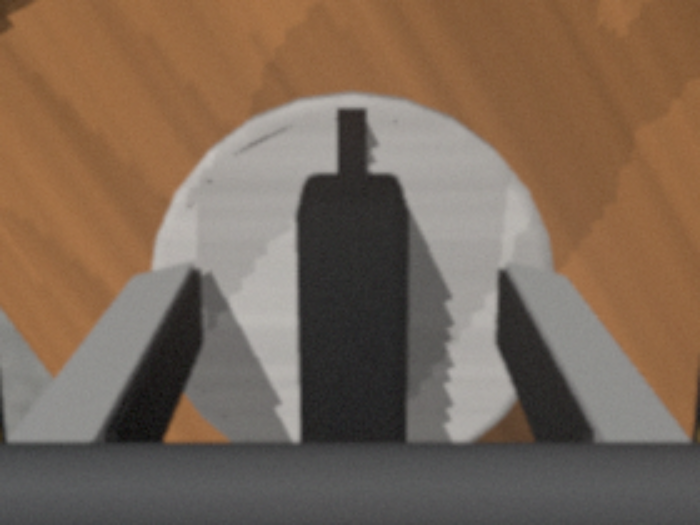

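The fingertips at (195,270) and (505,270) straddle the bar at z about 0.055. I close and lift a little.

Emit:
arm_command --pt "255 0.05 -0.05 0.05 0" --pt "255 0 0 0 0" --pt "255 0 0 0 0" --pt "255 0 0 0 0" --pt "255 0 0 0 0" --pt "255 0 0 0 0" --pt "255 0 0 0 0" --pt "255 0 0 0 0"

```text
clock: 7.05
ee_pos: [0.4289, 0.2537, 0.0206]
ee_rot: [-3.142, -0.0, 1.113]
wrist_force: [0.2, 0.2, 1.2]
finger_gap: 0.0197
```

Gripped, with the gap at 19.7 mm as expected. Now lift and carry.

Emit:
arm_command --pt "255 0 0 3 0" --pt "255 0 0 5 0" --pt "255 0 0 5 0" --pt "255 0 0 5 0" --pt "255 0.9 -4.3 0 -0.06" --pt "255 0.9 -4.3 0 -0.06" --pt "255 0.9 -4.3 0 -0.06" --pt "255 0.9 -4.3 0 -0.06" --pt "255 0.9 -4.3 0 -0.06" --pt "255 0.9 -4.3 0 -0.06" --pt "255 0.9 -4.3 0 -0.06" --pt "255 0.9 -4.3 0 -0.06"

```text
clock: 8.25
ee_pos: [0.5008, -0.0922, 0.2]
ee_rot: [-3.141, 0.0, 0.63]
wrist_force: [0.1, -0.5, -0.8]
finger_gap: 0.0199
```

Emit:
arm_command --pt "255 0.9 -4.3 0 -0.06" --pt "255 0.9 -4.3 0 -0.06" --pt "255 0.9 -4.3 0 -0.054" --pt "255 0 0 0 0" --pt "255 0 0 0 0" --pt "255 0 0 0 0"

```text
clock: 8.85
ee_pos: [0.5278, -0.2185, 0.2002]
ee_rot: [-3.141, 0.0, 0.46]
wrist_force: [0.0, 0.1, -1.4]
finger_gap: 0.0197
```

```bash
cat > inh.py <<'E'
from h import *
import sys
def inh(s,e,off=.0315):  # flange top = ee z + off
    p,d,c=load(s); P=cloud(c,d); D=np.hypot(P[...,0]-e[0],P[...,1]-e[1]); fz=e[2]+off
    m=(np.abs(P[...,2]-fz)<.006)&(D<.055)&(d>0); z=np.median(P[m][:,2])
    W=np.array([onplane(c,u,v,z)[:2] for u,v in cv2.convexHull(np.argwhere(m)[:,::-1].astype(np.int32))[:,0]]); q=cv2.minEnclosingCircle((W*1e3).astype(np.float32))
    print(' flange z',z,'centre',q,'n',m.sum())
    g=p.max(2).astype(int); P2=P[...,2]; t=(np.abs(P2-fz-.028)<.006)&(D<.045)&(g<75); Q=P[t]; C=np.array(q[0])/1e3
    w=Q[:,:2]; w0=w-w.mean(0); ev,V=np.linalg.eigh(np.cov(w0.T)); a=np.arctan2(V[1,1],V[0,1]); a=(a+np.pi/2)%np.pi-np.pi/2
    r=m&(g<90)&(D>.029); R=P[r][:,:2]-C; 
    print(' bar pca yaw',a,'n',len(w),'ridge ang',np.arctan2(*R.mean(0)[::-1]) if len(R) else None,len(R))
    ex=np.array([np.cos(a),np.sin(a)]); ac=w0@[-ex[1],ex[0]]; al=w0@ex
    e1=[];
    for lo in np.arange(-.02,.02,.004):
        k=(al>=lo)&(al<lo+.004)
        if k.sum()>15: e1.append((lo,(ac[k].max()+ac[k].min())/2,np.ptp(ac[k])))
    E=np.array(e1); 
    if len(E)>2: print(' edge-mid slope corr',np.polyfit(E[:,0],E[:,1],1)[0],'width',np.median(E[:,2]))
if __name__=='__main__':
    s=bot.sense(); e=s['ee_pos']; print(s['clock'],e,s['ee_rot'],s['finger_gap'],s['wrist_force'])
    cap('wrist',sys.argv[1]); inh(sys.argv[1],e)
E
python3 inh.py w7; python3 - <<'E'
import sys; sys.path.insert(0,'.')
import os; os.chdir('.')
from h import *
p,_,_=load('w7'); q,_,c=cap('scene','s7'); cv2.imwrite('pics/E.png',np.hstack([p,cv2.resize(q[40:200,120:300],(472,420))])[:,:,::-1]); im=cv2.imread('pics/E.png'); cv2.imwrite('pics/E.png',cv2.resize(im,(800,326)))
E
```

```text
8.85 [ 0.52775945 -0.21846593  0.20017204] [-3.14057922e+00  2.20202766e-04  4.59787971e-01] 0.019716238803714117 [ 0.03784371  0.0561268  -1.39375495]
 flange z 0.23282817641468653 centre ((528.816650390625, -217.83544921875), 42.50659942626953) n 8747
 bar pca yaw 0.46069377138331147 n 4358 ridge ang 0.4494538874027225 267
 edge-mid slope corr -0.0006107248472916125 width 0.019713665097250692
```

View pics/E.png

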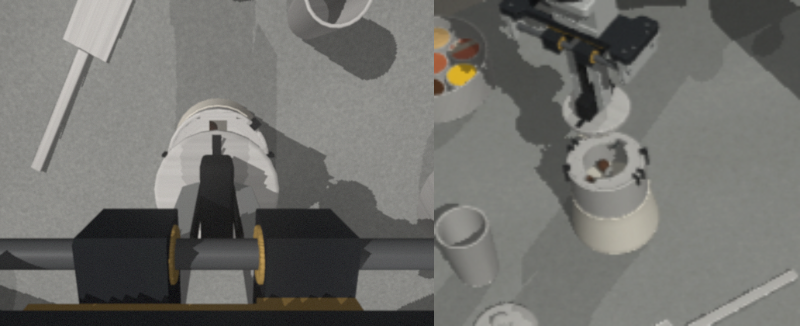

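The lid is held level above the grinder: the ridge at (217,145) lines up with the far notch at (217,125), yaw 0.460. Its centre is about 1.5 mm off, so I correct that and go down close to the rim.

Emit:
arm_command --pt "255 -0.05 -0.15 -2 0" --pt "255 0 0 -2.5 0" --pt "255 0 0 -2 0" --pt "255 0 0 0 0" --pt "255 0 0 0 0"

```text
clock: 9.45
ee_pos: [0.5276, -0.22, 0.1361]
ee_rot: [3.141, -0.0, 0.46]
wrist_force: [-0.5, -0.0, -0.6]
finger_gap: 0.02
```

```bash
python3 inh.py w8; python3 - <<'E'
import os; os.chdir('.'); import sys; sys.path.insert(0,'.')
from h import *
# grinder outer features still visible in w8: broad rib etc. and rim
p,d,c=load('w8'); P=cloud(c,d); G=np.array([.5283,-.2195]); D=np.hypot(P[...,0]-G[0],P[...,1]-G[1]); g=p.max(2).astype(int)
m=(P[...,2]>.124)&(P[...,2]<.136)&(D<.07)&(g<75)
n,l,st,ct=cv2.connectedComponentsWithStats(m.astype(np.uint8))
for i in range(1,n):
    if st[i,4]>5: w=onplane(c,*ct[i],.131)[:2]; print(st[i,4],ct[i].round(1),w.round(4),np.hypot(*(w-G)).round(4),np.arctan2(*(w-G)[::-1]).round(3))
E
```

```text
9.45 [ 0.52755706 -0.21997745  0.13605509] [ 3.14138285e+00 -1.66708489e-04  4.60187528e-01] 0.01995439762232174 [-0.45258946 -0.01961963 -0.56766993]
 flange z 0.16866920789581324 centre ((528.5724487304688, -219.33741760253906), 42.503936767578125) n 8746
 bar pca yaw 0.46073031002322695 n 4367 ridge ang 0.433106545869668 273
 edge-mid slope corr -0.0017590043099475201 width 0.01973095969773525
195 [341.4 168.8] [ 0.5782 -0.2368] 0.0529 -0.333
100 [193.9 218.8] [ 0.5098 -0.169 ] 0.0537 1.922
126 [364.3 219.4] [ 0.5567 -0.2648] 0.0535 -1.01
71 [193.  236.8] [ 0.4987 -0.1732] 0.0549 2.139
94 [365.2 237.2] [ 0.5468 -0.271 ] 0.0547 -1.226
```

The lid centre (0.5286, -0.2193) now agrees with the grinder's ribs (0.5280, -0.2195). I go down gently, watching the force.

Emit:
arm_command --pt "255 -0.03 0 -0.8 0" --pt "255 0 0 -0.6 0" --pt "255 0 0 -0.4 0" --pt "255 0 0 0 0"

```text
clock: 9.9
ee_pos: [0.5266, -0.2207, 0.1165]
ee_rot: [-3.14, 0.001, 0.459]
wrist_force: [0.3, 0.6, -1.7]
finger_gap: 0.02
```

Emit:
arm_command --pt "255 0 0 -0.4 0" --pt "255 0 0 -0.4 0" --pt "255 0 0 -0.2 0" --pt "255 0 0 0 0"

```text
clock: 10.3
ee_pos: [0.527, -0.2208, 0.107]
ee_rot: [-3.141, 0.0, 0.459]
wrist_force: [-0.2, -0.1, -1.4]
finger_gap: 0.0197
```

Emit:
arm_command --pt "255 0 0 -0.1 0" --pt "255 0 0 -0.05 0" --pt "255 0 0 0 0"

```text
clock: 10.6
ee_pos: [0.5273, -0.221, 0.1066]
ee_rot: [3.141, -0.0, 0.459]
wrist_force: [-0.8, -0.0, 0.4]
finger_gap: 0.0197
```

```bash
python3 inh.py w9
```

```text
10.6 [ 0.52730841 -0.22095502  0.10659967] [ 3.14092284e+00 -3.69395243e-04  4.58769512e-01] 0.01972827619727326 [-0.7754626  -0.00416706  0.37183327]
 flange z 0.13917456441169 centre ((528.9912109375, -220.2845916748047), 53.91874313354492) n 9572
 bar pca yaw 0.4583231315698688 n 4361 ridge ang -0.06972231576895876 879
 edge-mid slope corr -0.0005255512951381894 width 0.01973403818142261
```

Seated: flange top 0.139 measured against 0.138 expected, with light contact. I twist clockwise in steps.

Emit:
arm_command --pt "255 0 0 0 -0.1" --pt "255 0 0 0 -0.1" --pt "255 0 0 0 -0.1" --pt "255 0 0 0 -0.1" --pt "255 0 0 0 -0.1" --pt "255 0 0 0 -0.1" --pt "255 0 0 0 0"

```text
clock: 11.35
ee_pos: [0.5275, -0.22, 0.1067]
ee_rot: [-3.14, -0.001, -0.14]
wrist_force: [-0.6, 4.1, 2.8]
finger_gap: 0.0196
```

```bash
python3 inh.py w10; python3 -c "
from h import *
print(bot.sense()['moment'])"
```

```text
11.35 [ 0.52751607 -0.22001772  0.10667291] [-3.14039470e+00 -6.74358296e-04 -1.40339490e-01] 0.01963929008352225 [-0.63434969  4.05463216  2.80798009]
 flange z 0.13924173557712155 centre ((535.9537353515625, -222.55520629882812), 49.40717697143555) n 9294
 bar pca yaw -0.14155979667813945 n 4325 ridge ang -0.617238889638116 644
 edge-mid slope corr -0.00023541726221877572 width 0.019747649215096384
[0.6270005  0.13527107 0.01687556]
```

The lid turned 0.6 rad with the bar following. A 4 N side force along +y suggests one tab carries the load, so I ease +y by half a millimetre and finish the turn.

Emit:
arm_command --pt "255 0 0.05 0 -0.1" --pt "255 0 0 0 -0.1" --pt "255 0 0 0 -0.025" --pt "255 0 0 0 0" --pt "255 0 0 0 0"

```text
clock: 11.9
ee_pos: [0.5277, -0.22, 0.1066]
ee_rot: [-3.141, -0.001, -0.364]
wrist_force: [1.6, 4.5, 4.0]
finger_gap: 0.0198
```

```bash
python3 inh.py w11; python3 - <<'E'
import os; os.chdir('.'); import sys; sys.path.insert(0,'.')
from h import *
print(bot.sense()['moment'],bot.sense()['wrist_force'])
p,d,c=load('w11'); q,_,_=cap('scene','s11'); cv2.imwrite('pics/F.png',np.hstack([cv2.resize(p[120:320,170:400],(460,400)),cv2.resize(q[70:170,150:250],(340,400))])[:,:,::-1])
P=cloud(c,d); G=np.array([.5283,-.2195]); D=np.hypot(P[...,0]-G[0],P[...,1]-G[1]); g=p.max(2).astype(int)
m=(P[...,2]>.124)&(P[...,2]<.136)&(D<.07)&(g<75)
n,l,st,ct=cv2.connectedComponentsWithStats(m.astype(np.uint8))
for i in range(1,n):
    if st[i,4]>5: w=onplane(c,*ct[i],.131)[:2]; print(st[i,4],ct[i].round(1),w.round(4),np.hypot(*(w-G)).round(4),np.arctan2(*(w-G)[::-1]).round(3))
E
```

```text
11.9 [ 0.52773244 -0.22002332  0.10662107] [-3.14085807e+00 -1.18204066e-03 -3.63844012e-01] 0.019848550430785414 [1.60972703 4.54667136 3.98337309]
 flange z 0.13923022460841616 centre ((540.11474609375, -223.39764404296875), 48.354591369628906) n 9313
 bar pca yaw -0.35909158567013577 n 4328 ridge ang -0.7710750444955704 630
 edge-mid slope corr -0.00051579039840558 width 0.019733924663970875
[ 0.69248115 -0.07564179  0.20588552] [0.45400214 3.1715332  4.68268078]
182 [275.4 147.2] [ 0.5778 -0.2367] 0.0524 -0.335
150 [339.  166.4] [ 0.5566 -0.2644] 0.053 -1.009
155 [354.8 181.1] [ 0.5462 -0.2697] 0.0533 -1.228
```

View pics/F.png

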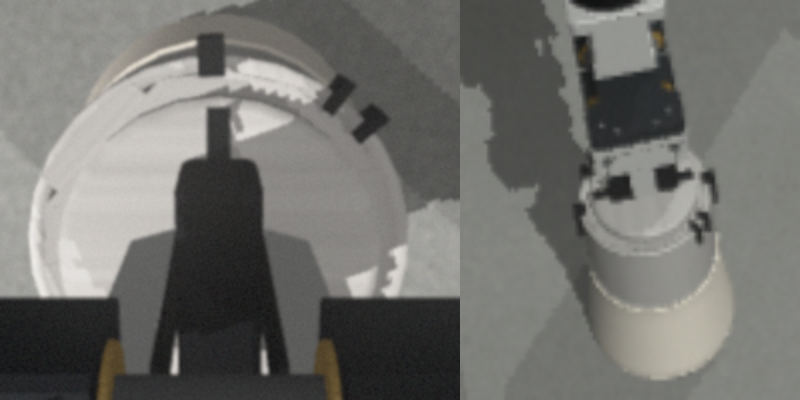

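The ridge at (212,130) points at the broad run rib at (210,55), and the thin lock pair stays well clear at (335,95) and (370,125). The turn is 0.82 rad, inside 0.80–0.85. I check that it holds, then hand in.

Emit:
arm_command --pt "255 0 0 0 0" --pt "255 0 0 0 0" --pt "255 0 0 0 0" --pt "255 0 0 0 0"

```text
clock: 12.4
ee_pos: [0.5277, -0.22, 0.1066]
ee_rot: [-3.141, -0.001, -0.365]
wrist_force: [1.0, 4.9, 4.2]
finger_gap: 0.0198
```

```bash
python3 inh.py w12; python3 -c "
from h import *
s=bot.sense();print(s['ee_rot'],s['wrist_force'],s['moment']); bot.job_done()"
```

```text
12.4 [ 0.52774968 -0.22002836  0.10659584] [-3.14084169e+00 -1.18223508e-03 -3.65127475e-01] 0.01976377710424528 [0.95580544 4.90153799 4.15216296]
 flange z 0.13922082175380215 centre ((538.9835815429688, -223.6065216064453), 48.32984161376953) n 9350
 bar pca yaw -0.35912152529844654 n 4340 ridge ang -0.7394982010357557 628
 edge-mid slope corr -0.0007492881683930725 width 0.019745874147188085
[-3.14087863e+00 -1.26188063e-03 -3.65167260e-01] [0.83525406 4.26025434 5.42574046] [ 0.77925035 -0.16136965  0.17746147]
the job is handed in; nothing more can be done
```

The lid is seated in the grinder mouth and twisted clockwise to run. I handed the job in at about 12.5 s with the gripper still holding it; no verdict came back.

**Last checks:**
- **Seating:** the flange top measured 0.139 m, against about 0.138 m expected when seated.
- **Turn:** the bar is 0.82 rad past the notches (bar yaw -0.36, notches 0.459), inside the 0.80–0.85 run range. Its ridge points at the broad run rib and is well clear of the lock.
- **Grip:** the grip gap was steady at 19.8 mm, and the pose did not change over the last 0.5 s.

**What failed or disagreed:**
- **Missed first grasp:** the fingers closed above the bar, because their real tips are about 36.5 mm higher than the reported TCP. The depth pictures showed this, the lid had not moved, and going 3.6 cm lower gave a good grip.
- **Side force:** 4–5 N stayed on the tool during the twist; easing it by 0.5 mm did not remove it.
- **Wrist moment:** about 0.2 N m, somewhat above the spring's expected 0.13 N m, which I put down to friction.
- **Flange circle:** the fit is not usable once the lid is seated, because it picks up the grinder's rim. I relied on height and bar yaw instead.
- **Ring angle:** I could not see it directly, so it is inferred from the bar angle. With up to 0.1 rad of play it could lie between 0.72 and 0.82.

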